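# Put the lipsticks back in the rack by height

## Robot

A 6-joint arm with a two-finger parallel gripper is mounted at the origin on the work surface. World frame = base frame: x ahead of the robot, y to its left, z up, the work surface at z = 0. Lengths are in m, angles in rad, forces in N, time in s.
With the tool pointing down it reaches from about 0.3 to 0.875 m from the base axis. Payload 4.2 kg.
Tool frame: the origin (TCP) lies at the very end of the fingers, on their centre line; the grasp point (between the pads) lies 19 mm behind it (robot.hold_point_z is the distance from the TCP to the grasp point, in m); z points along the fingers, y is the line along which they close (so a half turn about z gives the same grasp; the last joint's range is limited). The gripper opens to 85 mm and grips with 20 to 120 N. Pads are 22 mm wide; open, the fingers measure 114 mm over their backs; the gripper's body (76 mm by 85 mm) begins 54 mm behind the grasp point. The pads swing forward as they close: fully open they stand 13 mm farther back than shut.
Start: joints at [1.099, 0.32, 1.565, -0, 1.257, -0.02], TCP at [0.251, 0.517, 0.231] pointing down, gripper open.
Joint ranges: [-3.11, 3.11], [-0.84, 2.01], [0.21, 2.61], [-1.34, 4.49], [0.05, 2.63], [-2.56, 2.56]. Speed limits (rad/s): [2.57, 2.57, 3.14, 3.14, 3.14, 3.14].

## Interface

Orientations are given as a 3x3 rotation matrix whose columns are the frame's x, y, z axes.
In Python, from cell import robot gives the robot as it stands.
- The arm moves only by the tool drive_tool, never from a script. Its argument "moves" is a list of rows, each a list of 6 numbers: the shift along the tool's x, y, z in a scale on which 1.0 is 75 cm, then the turn, a rotation vector about the tool's x, y, z in normalised numbers (1 is pi rad). A call has 1 to 10 rows; each row is the pose to reach, as a shift and turn from the pose commanded when the call began, along the tool's axes at that moment; what a row does not reach only later rows make up. A row lasts 1/12 s, in which the tool goes at most 41.7 mm and 7.16 degrees, less where a joint would pass 70% of its speed; a pose out of reach is approached as far as the arm can. No shift or turn number may pass 1 either way. A call with a gripper value outside its range is refused whole. "fingers" is the opening, from 0 (shut) to 1 (fully open), set as the call begins (left out, the last holds). The fingers move at their own pace and stop on an object; the grip force is fixed at half the most. Time passes only in rows, so rows that repeat a pose let the fingers close. It gives the time, the measured TCP pose, the force, the opening and the grip force at its end, in the units of the state.
- robot.read_state(): the state, without advancing time (a new reading comes with each control period).
- robot.get_image(name): name is "scene" or "side" or "wrist"; returns a dict with "frame" (384x512x3 uint8, red, green, blue), "camera_matrix" (3x3 intrinsics, pixels), "k1" (the pictures are not rectified: a ray, as slopes to the right and down, at radius r is drawn at 1 + k1 r^2 times it, then the intrinsics apply), "camera_from_world" (4x4, takes a point from world to camera coordinates); the wrist camera has in their place "hand_eye" (4x4, takes a point from camera to tool coordinates, whose origin is the TCP and whose axes are the flange's). Camera axes: x right, y up, looking along -z (the intrinsics and any distortion apply to the point x, -y, -z); pixel columns grow to the right and rows downward; lengths in m; the calibration is good to about 2 mm. A picture is of the moment at which its call begins: read the wrist's pose just before it. There is no depth.
- robot.sign_off(): hands the job in; it is judged then, once.
Trained networks look in the newest picture that a camera, given by its name, has taken for a name from the list of things; names that differ only in an ending like _2 or _b are one class to them, and where a whole thing is asked for, a point or a joint stands for the part that bears it (a point fixed in the world has none). Each returns a list of dicts, best first, with "score" (0 to 1); they miss things now and then, are a little off and sometimes report something else, mostly with a low value. They report only what shows in the picture. A call takes as long as a camera call. They do not tell look-alikes from the thing itself.
- robot.search_frame(camera, query): "position" ([x, y, z] in m, in world coordinates, good to about 4 mm: the middle of the surface that is visible of it).
- robot.trace(camera, query): "region" (384x512 bool, what is visible of it).
The state is a dict: "time": time; "qpos": joint angles; "joint_vel": joint speeds; "joint_torque": joint torques, N m; "eef_pos": TCP position; "tool_rot": TCP orientation; "wrist_force": force on the tool from outside, world axes, zero at the start; "wrist_torque": the same for the moment, N m; "finger_gap": opening from 0.0 (shut) to 1.0 (fully open); "grasp_force": force on a finger pad.
Only numpy, scipy, OpenCV 4.12 (cv2) and the standard library are available. Lean on these libraries where they do the work, as an engineer would, in place of code of your own. Each camera call takes 0.05 s, during which the arm holds its last target. There are 200 camera calls.

## Task

Pick out the three lipsticks from the things on the vanity and stand them upright in the clear rack, one to a compartment, in order of height: the tallest in the end compartment nearest the soap dish, the middle one in the centre, the shortest in the other end. Set each one down gently rather than dropping it or knocking it over, and leave the perfume, nail polish, soap dish and tin where they stand.

Things in the scene. Friction and masses are not known exactly. Their poses are not given: they have to be found in the camera images.
- tall_lipstick: the tall one of three closed lipsticks: a plain round black tube with a thin brass band round its middle, 20 mm in diameter and 94 mm tall, about 30 g, loose, standing upright on the counter. Origin: centre of its underside; z up along the tube (its top is at z = 94 mm).
- middle_lipstick: the middle one of three closed lipsticks: a plain round black tube with a thin brass band round its middle, 23 mm in diameter and 76 mm tall, about 30 g, loose, standing upright on the counter. Origin: centre of its underside; z up along the tube (its top is at z = 76 mm).
- short_lipstick: the short one of three closed lipsticks: a plain round black tube with a thin brass band round its middle, 26 mm in diameter and 58 mm tall, about 30 g, loose, standing upright on the counter. Origin: centre of its underside; z up along the tube (its top is at z = 58 mm).
- rack: clear acrylic rack, white floor and rims, fixed: 50 (its x) x 142 (its y) x 24 mm high. Three open-topped compartments in a row along its y, centred at y = -46, 0, +46 mm, each 42 x 42 mm inside; walls 4 mm thick; floor top at z = 4 mm, wall tops at z = 24 mm. Origin: centre of underside; z up. Its yaw is up to 25 degrees either way.
- soap_dish: black ceramic soap dish with a cream bar of soap fixed in it, 80 (x) x 110 (y) x 28 mm high, 0.4 kg, loose; it stands off one end of the rack, to the left or to the right. Origin: centre of its underside; z up.
- tin: small round aluminium tin, lid closed, 72 mm in diameter and 29 mm high, 0.12 kg, loose; it stands off the other end of the rack. Bystander. Origin: centre of its underside; z up.
- perfume: rectangular amber-glass perfume bottle with a dark wooden cap, 28 (x) x 46 (y) x 78 mm high, 0.15 kg, loose, standing among the lipsticks. Bystander. Origin: centre of its underside; z up.
- nail_polish: squat round clear nail-polish bottle, 34 mm in diameter, with a narrow white cap (13 mm), 62 mm high in all, 60 g, loose, standing among the lipsticks. Bystander. Origin: centre of its underside; z up.
Mind the look-alikes: they are no part of the job. What is shaped like the middle_lipstick but purple is not meant. What is shaped like the tall_lipstick but purple is not meant.

How it is judged:
At the end, for the whole second after the job is handed in: Each lipstick stands upright (within 7 degrees) and at rest on the floor of its compartment, within 12 mm of its centre along each side of the rack: tallest in the end compartment nearest the soap dish, middle one in the centre, shortest in the other end (((y of soap_dish in the frame of rack above 0 m and x of tall_lipstick in the frame of rack between -0.012 and 0.012 m and y of tall_lipstick in the frame of rack between 0.034 and 0.058 m and x of middle_lipstick in the frame of rack between -0.012 and 0.012 m and y of middle_lipstick in the frame of rack between -0.012 and 0.012 m and x of short_lipstick in the frame of rack between -0.012 and 0.012 m and y of short_lipstick in the frame of rack between -0.058 and -0.034 m) or (y of soap_dish in the frame of rack below 0 m and x of tall_lipstick in the frame of rack between -0.012 and 0.012 m and y of tall_lipstick in the frame of rack between -0.058 and -0.034 m and x of middle_lipstick in the frame of rack between -0.012 and 0.012 m and y of middle_lipstick in the frame of rack between -0.012 and 0.012 m and x of short_lipstick in the frame of rack between -0.012 and 0.012 m and y of short_lipstick in the frame of rack between 0.034 and 0.058 m)) and z of each of tall_lipstick, middle_lipstick, short_lipstick in the frame of rack below 0.008 m and angle between each of tall_lipstick, middle_lipstick, short_lipstick's own z axis and vertical below 0.12 rad and linear speed of each of tall_lipstick, middle_lipstick, short_lipstick below 0.02 m/s and angular speed of each of tall_lipstick, middle_lipstick, short_lipstick below 0.2 rad/s); the robot touches nothing.
It fails at once if the soap dish, tin, perfume or nail polish is shifted by more than 15 mm or tipped by more than 20 degrees (distance of any of soap_dish, tin, perfume, nail_polish from where it was at the start of the episode above 0.015 m or angle between any of soap_dish, tin, perfume, nail_polish's own z axis and vertical above 0.35 rad).
It fails at once if a lipstick is knocked or tipped over (more than 45 degrees) (angle between any of tall_lipstick, middle_lipstick, short_lipstick's own z axis and vertical above 0.785 rad).
It fails at once if a lipstick is dropped: it moves faster than 0.75 m/s with no finger on it (a fall of about 30 mm) ((linear speed of tall_lipstick above 0.75 m/s and contact force between tall_lipstick and the fingers below 0.01 N) or (linear speed of middle_lipstick above 0.75 m/s and contact force between middle_lipstick and the fingers below 0.01 N) or (linear speed of short_lipstick above 0.75 m/s and contact force between short_lipstick and the fingers below 0.01 N)).
It also fails if it takes over 83 s, if anything falls off the work surface, if the arm or the gripper's body presses on something with over 40 N, if the wrist force passes 120 N, or if a joint passes its speed limit or range.

## Working session

There is one attempt and no reset: what is moved stays moved. The work goes in short steps, Python scripts to look and compute and a tool call to move; the robot and the scene stay as the last step left them, time stands still between calls to the robot, and variables do not carry over. Pictures are saved under pics/ and viewed, at most 14 in all, crops included, and the job is handed in when it is done.

Besides the shell and the picture viewer there is one more tool, called after ">>>" as a command line: name --pt "numbers of a row" for each row, then --argument value for the rest. drive_tool: Moves the arm, as the interface text tells. Its arguments: {"type":"object","properties":{"moves":{"type":"array"},"fingers":{"type":"number"}},"required":["moves"]}

```bash
mkdir -p pics; cat > h.py <<'E'
import numpy as np, cv2
from cell import robot
def snap(n,f):
    d=robot.get_image(n); cv2.imwrite('pics/'+f,d['frame'][:,:,::-1]); return d
def ray(d,u,v,T=None):
    K=np.array(d['camera_matrix']); 
    a=(u-K[0,2])/K[0,0]; b=(v-K[1,2])/K[1,1]
    x,y=a,b
    for _ in range(20):
        s=1+d['k1']*(x*x+y*y); x,y=a/s,b/s
    M=np.linalg.inv(np.array(d['camera_from_world'])) if T is None else T@np.array(d['hand_eye'])
    return M[:3,3], M[:3,:3]@np.array([x,-y,-1.])
def at(d,u,v,z,T=None):
    o,r=ray(d,u,v,T); return o+r*(z-o[2])/r[2]
def proj(d,P):
    M=np.array(d['camera_from_world']); p=M[:3,:3]@np.array(P)+M[:3,3]
    x,y=p[0]/-p[2],-p[1]/-p[2]; s=1+d['k1']*(x*x+y*y); K=np.array(d['camera_matrix'])
    return K[0,0]*x*s+K[0,2],K[1,1]*y*s+K[1,2]
E
python3 - <<'E'
from h import *
for c in ['scene','side']:
    d=snap(c,c+'0.png')
    for q in ['tall_lipstick','middle_lipstick','short_lipstick','rack','soap_dish','tin','perfume','nail_polish']:
        for r in robot.search_frame(c,q)[:4]: print(c,q,np.round(r['position'],3),round(r['score'],2),np.round(proj(d,r['position'])))
s=robot.read_state();print(s['time'],s['eef_pos'],np.round(s['tool_rot'],3))
E
```

```text
scene tall_lipstick [0.525 0.018 0.052] 0.61 [253. 204.]
scene tall_lipstick [0.47  0.002 0.053] 0.6 [266. 192.]
scene tall_lipstick [ 0.44  -0.117  0.045] 0.37 [241. 174.]
scene middle_lipstick [ 0.443 -0.117  0.043] 0.71 [241. 175.]
scene middle_lipstick [ 0.383 -0.132  0.043] 0.56 [254. 166.]
scene short_lipstick [ 0.47  -0.264  0.03 ] 0.51 [198. 165.]
scene rack [0.647 0.007 0.018] 0.86 [209. 237.]
scene soap_dish [ 0.65  -0.22   0.018] 0.95 [150. 198.]
scene tin [0.642 0.305 0.026] 0.56 [319. 305.]
scene perfume [0.452 0.126 0.042] 0.64 [311. 214.]
scene nail_polish [0.48  0.26  0.024] 0.58 [353. 253.]
side tall_lipstick [ 0.458 -0.014  0.052] 0.75 [237. 193.]
side tall_lipstick [0.511 0.003 0.054] 0.66 [250. 183.]
side middle_lipstick [ 0.429 -0.133  0.046] 0.88 [261. 223.]
side middle_lipstick [ 0.367 -0.14   0.048] 0.6 [241. 235.]
side short_lipstick [ 0.46  -0.281  0.036] 0.74 [321. 255.]
side rack [ 0.648 -0.008  0.019] 0.62 [290. 178.]
side soap_dish [ 0.629 -0.256  0.021] 0.89 [362. 221.]
side tin [0.621 0.278 0.03 ] 0.63 [222. 144.]
side perfume [0.435 0.11  0.039] 0.61 [202. 182.]
side nail_polish [0.467 0.247 0.024] 0.52 [186. 164.]
0.9 [0.25104202 0.51733318 0.23136878] [[-0.9    0.437  0.   ]
 [ 0.437  0.9    0.   ]
 [-0.     0.    -1.   ]]
```

```bash
python3 - <<'E'
import cv2
a=cv2.imread('pics/scene0.png');cv2.imwrite('pics/scene1.png',cv2.resize(a[140:340,120:380],(780,600),interpolation=cv2.INTER_CUBIC))
a=cv2.imread('pics/side0.png');cv2.imwrite('pics/side1.png',cv2.resize(a[110:290,160:400],(800,600),interpolation=cv2.INTER_CUBIC))
E
```

```text
(no output)
```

View pics/scene1.png

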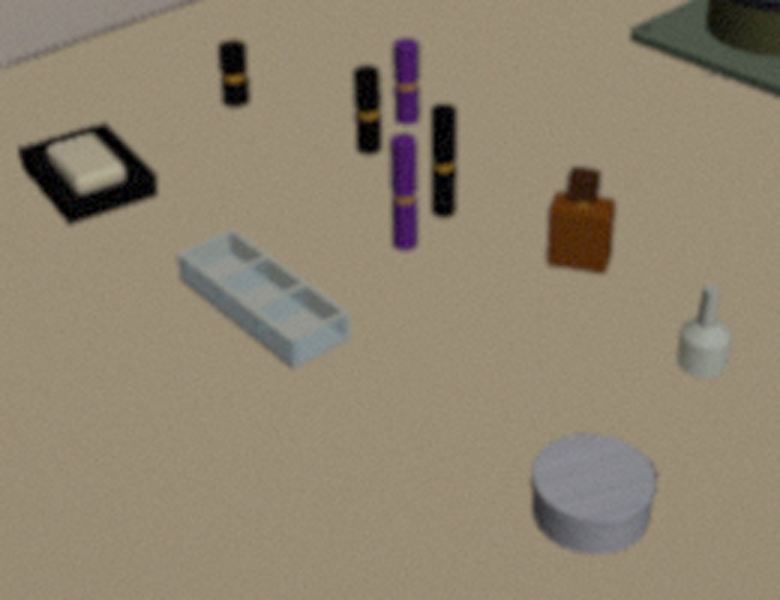

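View pics/side1.png

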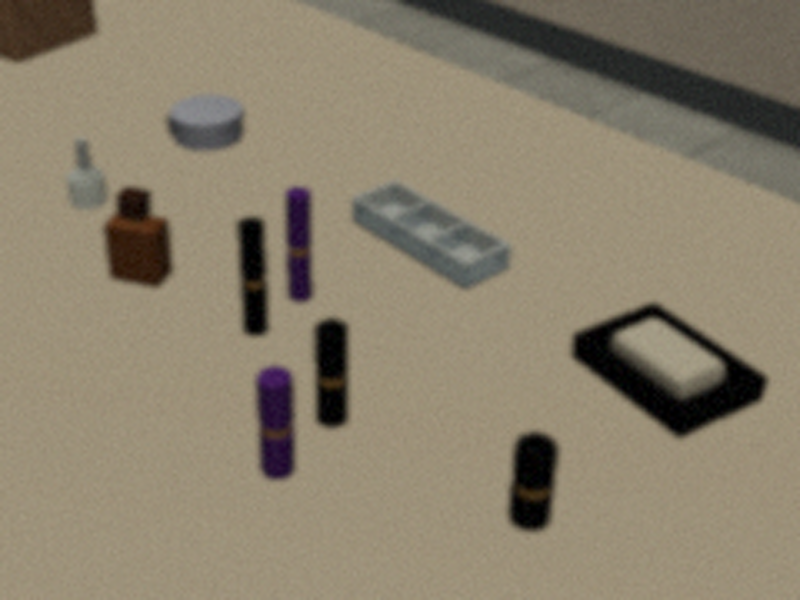

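The three black tubes match the lipsticks: tall at scene (266,192), middle at (241,175) and short at (198,165). The purple tubes at (253,204) and (254,166) are look-alikes. The enlarged crops confirm this. The soap dish is on the -y side and the tin is at +y. Next I'll get an overhead wrist view to measure positions.

```bash
cat >> h.py <<'E'
from scipy.spatial.transform import Rotation as Ro
def go(x,y,z,yaw=90):
    s=robot.read_state(); R=np.array(s['tool_rot']); p=np.array(s['eef_pos'])
    yo=np.degrees(np.arctan2(R[1,1],R[0,1]))
    t=np.radians(yo+(yaw-yo+90)%180-90); Y=np.array([np.cos(t),np.sin(t),0]); Z=np.array([0,0,-1.])
    Rt=np.c_[np.cross(Y,Z),Y,Z]
    print('t',round(s['time'],2),'at',np.round(p,4),'move',np.round(R.T@(np.array([x,y,z])-p)*100,2),np.round(Ro.from_matrix(R.T@Rt).as_rotvec(degrees=True),1))
def T():
    s=robot.read_state(); M=np.eye(4); M[:3,:3]=s['tool_rot']; M[:3,3]=s['eef_pos']; return M
E
python3 -c "
from h import *
go(.48,-.1,.36,90)"
```

```text
t 0.9 at [0.251  0.5173 0.2314] move [-47.55 -45.54 -12.87] [  0.    0.  -25.9]
```

The manual's scale: shifts go in shares of 75 cm and turns go in shares of pi rad. Converting my numbers, -47.5 cm is -0.6333, -45.5 cm is -0.6067, -26 degrees is -0.1444.

>>> drive_tool --pt "-0.6333 -0.6067 -0.172 0 0 -0.1444" --pt "-0.6333 -0.6067 -0.172 0 0 -0.1444" --pt "-0.6333 -0.6067 -0.172 0 0 -0.1444" --pt "-0.6333 -0.6067 -0.172 0 0 -0.1444" --pt "-0.6333 -0.6067 -0.172 0 0 -0.1444" --pt "-0.6333 -0.6067 -0.172 0 0 -0.1444" --pt "-0.6333 -0.6067 -0.172 0 0 -0.1444" --pt "-0.6333 -0.6067 -0.172 0 0 -0.1444" --pt "-0.6333 -0.6067 -0.172 0 0 -0.1444" --pt "-0.6333 -0.6067 -0.172 0 0 -0.1444"

```text
time: 1.73
eef_pos: [0.3926, 0.1341, 0.3118]
tool_rot: [[-1.0, -0.002, 0.001], [-0.002, 1.0, 0.0], [-0.001, 0.0, -1.0]]
wrist_force: [1.1, 1.1, -0.2]
finger_gap: 0.999
grasp_force: 0.0
```

```bash
python3 -c "
from h import *
go(.48,-.1,.36,90)"
```

```text
t 1.73 at [0.3926 0.1341 0.3118] move [ -8.69 -23.43  -4.82] [0.  0.1 0.1]
```

Scaled: -23.4 cm is -0.312, -8.7 cm is -0.116.

>>> drive_tool --pt "-0.116 -0.312 -0.064 0 0 0" --pt "-0.116 -0.312 -0.064 0 0 0" --pt "-0.116 -0.312 -0.064 0 0 0" --pt "-0.116 -0.312 -0.064 0 0 0" --pt "-0.116 -0.312 -0.064 0 0 0" --pt "-0.116 -0.312 -0.064 0 0 0" --pt "-0.116 -0.312 -0.064 0 0 0" --pt "-0.116 -0.312 -0.064 0 0 0" --pt "-0.116 -0.312 -0.064 0 0 0"

```text
time: 2.48
eef_pos: [0.4796, -0.0976, 0.3587]
tool_rot: [[-1.0, -0.001, -0.001], [-0.001, 1.0, 0.001], [0.001, 0.001, -1.0]]
wrist_force: [-0.1, 0.1, -0.4]
finger_gap: 0.998
grasp_force: 0.0
```

```bash
python3 -c "
from h import *
M=T();d=snap('wrist','w0.png')
print(M[:3,3],np.array(d['hand_eye']).round(3),np.array(d['camera_matrix']).round(),d['k1'])
for q in ['tall_lipstick','middle_lipstick','short_lipstick','rack']:
    for r in robot.search_frame('wrist',q)[:4]: print(q,np.round(r['position'],3),round(r['score'],2))"
```

```text
[ 0.47961026 -0.09756033  0.35872808] [[-0.001  0.956  0.293  0.074]
 [ 1.     0.001  0.    -0.   ]
 [ 0.     0.293 -0.956 -0.141]
 [ 0.     0.     0.     1.   ]] [[341.   0. 259.]
 [  0. 341. 192.]
 [  0.   0.   1.]] -0.07440623334081056
tall_lipstick [0.514 0.008 0.077] 0.79
tall_lipstick [ 0.461 -0.012  0.087] 0.74
tall_lipstick [0.627 0.283 0.028] 0.57
middle_lipstick [ 0.431 -0.119  0.076] 0.78
middle_lipstick [ 0.375 -0.135  0.078] 0.65
short_lipstick [ 0.463 -0.263  0.056] 0.92
rack [ 0.65  -0.004  0.005] 0.78
rack [ 0.463 -0.009  0.091] 0.48
```

View pics/w0.png

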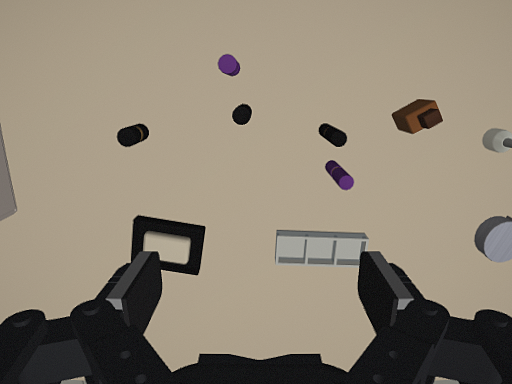

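The wrist view shows tall black at (332,134), middle black at (242,114), short at (133,134), purple at (340,175) and (229,66), and the rack across (275..368, 230..266). I'll fit silhouettes to the masks in all three views.

```bash
cat > fit.py <<'E'
from h import *
from scipy.optimize import minimize
A=np.linspace(0,2*np.pi,24)
def cyl(r,h): return np.array([[r*np.cos(a),r*np.sin(a),z] for a in A for z in (0,h)])
def box(x,y,h): return np.array([[i*x/2,j*y/2,z] for i in(-1,1) for j in(-1,1) for z in(0,h)])
def fit(d,mask,V,x0,yaw=False,z0=0):
    m=cv2.resize(mask.astype(np.uint8),None,fx=4,fy=4,interpolation=cv2.INTER_NEAREST)
    def cost(p):
        c,s=np.cos(p[2] if yaw else 0),np.sin(p[2] if yaw else 0)
        Q=[proj(d,[p[0]+c*v[0]-s*v[1],p[1]+s*v[0]+c*v[1],v[2]+z0]) for v in V]
        im=np.zeros_like(m); h=cv2.convexHull(np.float32((np.array(Q)+.5)*4*8).astype(np.int32))
        cv2.fillConvexPoly(im,h,1,shift=3)
        return 1-(im&m).sum()/(im|m).sum()
    n=len(x0); S=np.vstack([x0]+[np.array(x0)+np.eye(n)[i]*(.012 if i<2 else .15) for i in range(n)])
    r=minimize(cost,x0,method='Nelder-Mead',options=dict(initial_simplex=S,xatol=1e-4,fatol=1e-4)); return r.x,r.fun
def wcam(d,M): d['camera_from_world']=np.linalg.inv(M@np.array(d['hand_eye'])); return d
L=dict(tall_lipstick=(cyl(.010,.094),[.463,-.01]),middle_lipstick=(cyl(.0115,.076),[.433,-.122]),short_lipstick=(cyl(.013,.058),[.464,-.27]),rack=(box(.05,.142,.024),[.645,0,0.]))
if __name__=='__main__':
    for c in ['wrist','scene','side']:
        M=T(); d=robot.get_image(c)
        if c=='wrist': wcam(d,M)
        for q,(V,x0) in L.items():
            P=np.array(proj(d,[*x0[:2],.04 if q!='rack' else .012])); best=[]
            for r in robot.trace(c,q):
                m=r['region']
                if m.sum()<30: continue
                cc=np.argwhere(m).mean(0)[::-1]
                best.append((np.hypot(*(cc-P)),m,r['score']))
            if not best: print(c,q,'none'); continue
            b=min(best,key=lambda t:t[0]); x,f=fit(d,b[1],V,x0,len(x0)>2)
            g=d['frame'][b[1]].mean(0).round()
            print(c,q,x.round(4),'iou',round(1-f,2),'off',round(b[0],1),g)
E
python3 fit.py
```

```text
wrist tall_lipstick [ 0.462  -0.0038] iou 0.91 off 7.9 [19. 19. 18.]
wrist middle_lipstick [ 0.4362 -0.1207] iou 0.9 off 3.6 [21. 21. 21.]
wrist short_lipstick [ 0.4653 -0.2736] iou 0.91 off 0.9 [25. 23. 22.]
wrist rack [ 0.6471 -0.0022 -0.034 ] iou 0.93 off 2.0 [140. 141. 137.]
scene tall_lipstick [ 0.462  -0.0029] iou 0.91 off 3.0 [39. 34. 27.]
scene middle_lipstick [ 0.441  -0.1165] iou 0.86 off 2.5 [51. 45. 35.]
scene short_lipstick [ 0.468  -0.2662] iou 0.91 off 4.4 [48. 42. 31.]
scene rack [ 0.6465  0.0007 -0.0503] iou 0.96 off 1.9 [127. 132. 128.]
side tall_lipstick [ 0.4618 -0.0022] iou 0.92 off 4.5 [36. 32. 26.]
side middle_lipstick [ 0.4378 -0.119 ] iou 0.88 off 0.8 [28. 25. 19.]
side short_lipstick [ 0.4638 -0.2733] iou 0.9 off 4.9 [26. 22. 17.]
side rack [ 6.468e-01 -2.000e-04 -6.320e-02] iou 0.94 off 1.9 [104. 108. 103.]
```

```bash
python3 -c "
from h import *
go(.462,-.003,.13,90)
go(.462,-.003,.048,90)"
```

```text
t 3.48 at [ 0.4799 -0.0979  0.359 ] move [ 1.78  9.49 22.9 ] [ 0.  -0.   0.1]
t 3.48 at [ 0.4799 -0.0979  0.359 ] move [ 1.78  9.49 31.1 ] [ 0.  -0.   0.1]
```

>>> drive_tool --pt "0.024 0.1267 0.1333 0 0 0" --pt "0.024 0.1267 0.1333 0 0 0" --pt "0.024 0.1267 0.1333 0 0 0" --pt "0.024 0.1267 0.1333 0 0 0" --pt "0.024 0.1267 0.3067 0 0 0" --pt "0.024 0.1267 0.3067 0 0 0" --pt "0.024 0.1267 0.3067 0 0 0" --pt "0.024 0.1267 0.3067 0 0 0" --pt "0.024 0.1267 0.3467 0 0 0" --pt "0.024 0.1267 0.3467 0 0 0"

```text
time: 4.32
eef_pos: [0.4597, -0.0029, 0.0967]
tool_rot: [[-1.0, -0.002, -0.007], [-0.002, 1.0, 0.0], [0.007, 0.0, -1.0]]
wrist_force: [-1.0, 0.9, 0.1]
finger_gap: 0.998
grasp_force: 0.0
```

```bash
python3 -c "
from h import *
go(.462,-.003,.048,90)"
```

```text
t 4.32 at [ 0.4597 -0.0029  0.0967] move [-0.26 -0.02  4.87] [ 0.  -0.4  0.1]
```

Scaled: 5.1 cm is 0.068, 2.5 cm is 0.0333.

>>> drive_tool --pt "0 0 0.0333 0 0 0" --pt "0 0 0.068 0 0 0" --pt "0 0 0.068 0 0 0" --pt "0 0 0.068 0 0 0" --pt "0 0 0.068 0 0 0"

```text
time: 4.73
eef_pos: [0.4635, -0.0029, 0.0502]
tool_rot: [[-1.0, -0.002, 0.004], [-0.002, 1.0, -0.0], [-0.004, -0.0, -1.0]]
wrist_force: [0.1, 0.8, 0.1]
finger_gap: 0.999
grasp_force: 0.0
```

>>> drive_tool --pt "0 0 0 0 0 0" --pt "0 0 0 0 0 0" --pt "0 0 0 0 0 0" --pt "0 0 0 0 0 0" --pt "0 0 0 0 0 0" --pt "0 0 0 0 0 0" --pt "0 0 0 0 0 0" --pt "0 0 0 0 0 0" --pt "0 0 0 0 0 0" --pt "0 0 0 0 0 0" --fingers 0

```text
time: 5.57
eef_pos: [0.4619, -0.0029, 0.0484]
tool_rot: [[-1.0, -0.002, 0.0], [-0.002, 1.0, 0.0], [-0.0, 0.0, -1.0]]
wrist_force: [-1.4, -0.5, 5.7]
finger_gap: 0.219
grasp_force: 58.4
```

Scaled: -12 cm is -0.16, -11 cm is -0.1467.

>>> drive_tool --pt "0 0 -0.0133 0 0 0" --pt "0 0 -0.0533 0 0 0" --pt "0 0 -0.1067 0 0 0" --pt "0 0 -0.1467 0 0 0" --pt "0 0 -0.16 0 0 0" --pt "0 0 -0.16 0 0 0" --pt "0 0 -0.16 0 0 0"

```text
time: 6.15
eef_pos: [0.4615, -0.0028, 0.1679]
tool_rot: [[-1.0, -0.002, 0.0], [-0.002, 1.0, 0.0], [-0.0, 0.0, -1.0]]
wrist_force: [0.4, -0.1, -0.6]
finger_gap: 0.217
grasp_force: 58.5
```

```bash
python3 -c "
from h import *
go(.6445,-.0465,.168,177)"
```

```text
t 6.15 at [ 0.4615 -0.0028  0.1679] move [-1.829e+01 -4.410e+00 -1.000e-02] [ -0.    0.  -86.9]
```

Scaled: -18.3 cm is -0.244, -16 cm is -0.2133, -70 degrees is -0.3889.

>>> drive_tool --pt "-0.0267 -0.0067 0 0 0 -0.0389" --pt "-0.0533 -0.0133 0 0 0 -0.0778" --pt "-0.08 -0.02 0 0 0 -0.1167" --pt "-0.1067 -0.0267 0 0 0 -0.1556" --pt "-0.1333 -0.0333 0 0 0 -0.1944" --pt "-0.16 -0.04 0 0 0 -0.2333" --pt "-0.1867 -0.0467 0 0 0 -0.2722" --pt "-0.2133 -0.0533 0 0 0 -0.3111" --pt "-0.244 -0.0587 0 0 0 -0.35" --pt "-0.244 -0.0587 0 0 0 -0.3889"

```text
time: 6.98
eef_pos: [0.6438, -0.004, 0.158]
tool_rot: [[-0.494, -0.87, 0.012], [-0.866, 0.49, -0.098], [0.079, -0.059, -0.995]]
wrist_force: [-0.0, -0.9, -0.6]
finger_gap: 0.214
grasp_force: 58.5
```

Scaled: -17 degrees is -0.0944.

>>> drive_tool --pt "0 0 0 0 0 -0.0389" --pt "0 0 0 0 0 -0.0778" --pt "0 0 0 0 0 -0.0944" --pt "0 0 0 0 0 -0.0944" --pt "0 0 0 0 0 -0.0944" --pt "0 0 0 0 0 -0.0944"

```text
time: 7.48
eef_pos: [0.6205, 0.0521, 0.1391]
tool_rot: [[-0.314, -0.949, 0.043], [-0.935, 0.301, -0.189], [0.166, -0.099, -0.981]]
wrist_force: [0.2, -0.7, -0.2]
finger_gap: 0.216
grasp_force: 58.5
```

```bash
python3 - <<'E'
from fit import *
go(.6445,-.0465,.052,177)
for c in ['scene','side']:
    d=snap(c,c+'2.png')
    for r in robot.trace(c,'rack')[:1]: print(c,fit(d,r['region'],*L['rack'],True))
    for r in robot.trace(c,'tall_lipstick')[:3]:
        m=r['region']; g=d['frame'][m].mean(0)
        if g.max()-g.min()<25: print(r['score'],np.argwhere(m).mean(0),fit(d,m,L['tall_lipstick'][0],[.6445,-.0465],z0=.12))
a,b=[cv2.imread(f'pics/{c}2.png') for c in('scene','side')]
cv2.imwrite('pics/c2.png',np.hstack([cv2.resize(a[120:320,130:330],(400,400)),cv2.resize(b[70:270,190:390],(400,400))]))
E
```

```text
t 7.48 at [0.6205 0.0521 0.1391] move [ 7.01 -4.38 10.51] [ -4.4 -10.3 -15. ]
scene (array([ 0.64603518,  0.00073614, -0.04611406]), np.float64(0.032741516583641994))
0.76 [192.44057971 229.8173913 ] (array([ 0.6445, -0.0465]), np.float64(1.0))
side (array([ 6.48446086e-01, -1.76000013e-04, -3.83437194e-02]), np.float64(0.041000074410298404))
0.69 [135.22580645 269.77419355] (array([ 0.6445, -0.0465]), np.float64(1.0))
0.64 [183.00766284 249.76628352] (array([ 0.6445, -0.0465]), np.float64(1.0))
```

View pics/c2.png

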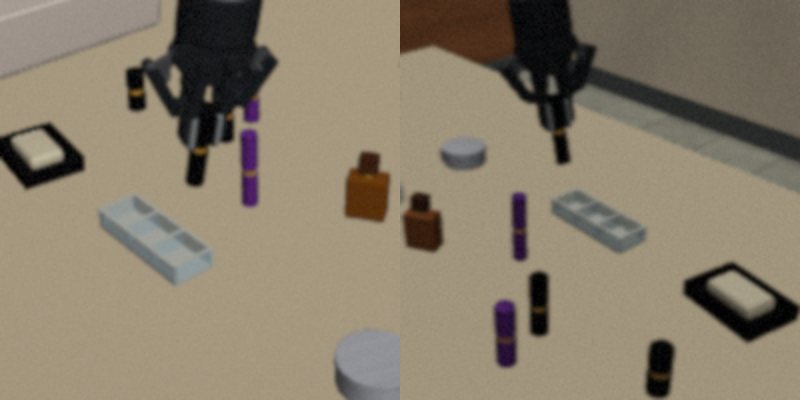

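The tube is held but the wrist has tilted, so a joint has probably reached its range. I'll check.

```bash
python3 -c "
from h import *
print(np.round(robot.read_state()['qpos'],3), np.round(robot.read_state()['joint_vel'],3))"
```

```text
[ 0.163  0.457  1.604 -0.222  1.077 -2.557] [ 0.001 -0.001 -0.002 -0.    -0.     0.001]
```

```bash
sed -i 's/yo+(yaw-yo+90)%180-90/yo+(yaw-yo+180)%360-180/' h.py; python3 -c "
from h import *
go(.6445,-.0465,.16,162)
go(.6445,-.0465,.16,100)"
```

```text
t 7.78 at [0.6216 0.0512 0.1408] move [ 8.73 -5.32  0.07] [-5.9 -9.5 -0.1]
t 7.78 at [0.6216 0.0512 0.1408] move [ 8.73 -5.32  0.07] [-10.5  -5.4  61.7]
```

Scaled: 8.7 cm is 0.116, -5.3 cm is -0.0707, -10.5 degrees is -0.0583.

>>> drive_tool --pt "0.116 -0.0707 0 -0.0583 -0.03 0.3444" --pt "0.116 -0.0707 0 -0.0583 -0.03 0.3444" --pt "0.116 -0.0707 0 -0.0583 -0.03 0.3444" --pt "0.116 -0.0707 0 -0.0583 -0.03 0.3444" --pt "0.116 -0.0707 0 -0.0583 -0.03 0.3444" --pt "0.116 -0.0707 0 -0.0583 -0.03 0.3444" --pt "0.116 -0.0707 0 -0.0583 -0.03 0.3444" --pt "0.116 -0.0707 0 -0.0583 -0.03 0.3444" --pt "0.116 -0.0707 0 -0.0583 -0.03 0.3444" --pt "0.116 -0.0707 0 -0.0583 -0.03 0.3444"

```text
time: 8.62
eef_pos: [0.6442, -0.0468, 0.1606]
tool_rot: [[-0.986, -0.165, -0.0], [-0.165, 0.986, 0.0], [-0.0, 0.0, -1.0]]
wrist_force: [0.1, 0.1, -0.8]
finger_gap: 0.22
grasp_force: 58.7
```

```bash
python3 -c "
from h import *
go(.6445,-.0465,.16,-3)"
```

```text
t 8.62 at [ 0.6442 -0.0468  0.1606] move [-0.04  0.02  0.06] [  0.   -0.  102.5]
```

Scaled: 71 degrees is 0.3944.

>>> drive_tool --pt "0 0 0 0 0 0.3944" --pt "0 0 0 0 0 0.3944" --pt "0 0 0 0 0 0.3944" --pt "0 0 0 0 0 0.3944" --pt "0 0 0 0 0 0.3944" --pt "0 0 0 0 0 0.3944" --pt "0 0 0 0 0 0.3944" --pt "0 0 0 0 0 0.3944" --pt "0 0 0 0 0 0.3944" --pt "0 0 0 0 0 0.3944"

```text
time: 9.45
eef_pos: [0.6442, -0.0456, 0.1605]
tool_rot: [[-0.477, 0.879, -0.0], [0.879, 0.477, -0.0], [0.0, -0.0, -1.0]]
wrist_force: [-0.4, 0.6, -0.6]
finger_gap: 0.219
grasp_force: 58.8
```

Scaled: 31.5 degrees is 0.175.

>>> drive_tool --pt "0 0 0 0 0 0.175" --pt "0 0 0 0 0 0.175" --pt "0 0 0 0 0 0.175" --pt "0 0 0 0 0 0.175" --pt "0 0 0 0 0 0.175" --pt "0 0 0 0 0 0.175" --pt "0 0 0 0 0 0.175"

```text
time: 10.03
eef_pos: [0.6442, -0.0455, 0.1605]
tool_rot: [[0.046, 0.999, -0.0], [0.999, -0.046, 0.0], [0.0, -0.0, -1.0]]
wrist_force: [-0.1, 0.6, 0.0]
finger_gap: 0.219
grasp_force: 58.8
```

```bash
python3 - <<'E'
from fit import *
go(.6449,-.046,.053,-3)
for c in ['scene','side']:
    d=robot.get_image(c)
    for r in robot.trace(c,'tall_lipstick')[:3]:
        m=r['region']; g=d['frame'][m].mean(0)
        if g.max()-g.min()<25: print(c,r['score'],np.argwhere(m).mean(0),proj(d,[.645,-.046,.16]))
    snap(c,c+'3.png')
a,b=[cv2.imread(f'pics/{c}3.png') for c in('scene','side')]
cv2.imwrite('pics/c3.png',np.hstack([cv2.resize(a[120:270,130:280],(400,400)),cv2.resize(b[70:220,220:370],(400,400))]))
E
```

```text
t 10.03 at [ 0.6442 -0.0455  0.1605] move [-0.05  0.08 10.75] [-0.  -0.   0.4]
scene 0.76 [171.71681416 190.86725664] (np.float64(188.58405730633496), np.float64(169.1126861433698))
side 0.75 [139.16494845 302.92783505] (np.float64(302.6287493268808), np.float64(135.33074648645797))
side 0.52 [181.30181818 249.69818182] (np.float64(302.6287493268808), np.float64(135.33074648645797))
side 0.35 [164.55555556 185.94117647] (np.float64(302.6287493268808), np.float64(135.33074648645797))
```

View pics/c3.png

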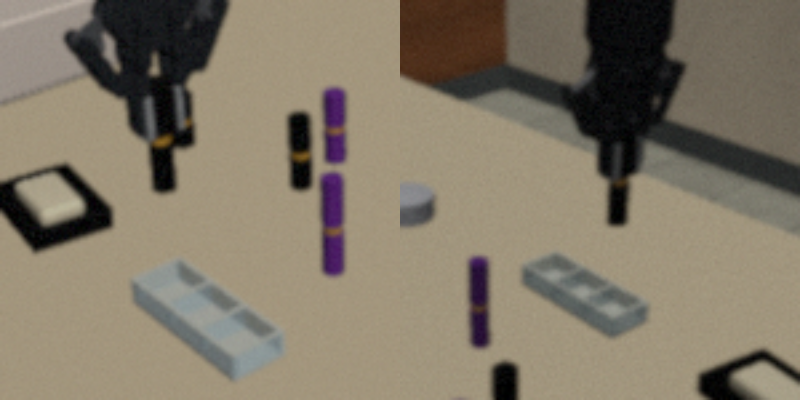

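The tube hangs upright above the end compartment by the soap dish. Lowering it now.

Scaled: 10.7 cm is 0.1427, 10.4 cm is 0.1387.

>>> drive_tool --pt "0 0.0013 0.04 0 0 0" --pt "0 0.0013 0.08 0 0 0" --pt "0 0.0013 0.1067 0 0 0" --pt "0 0.0013 0.12 0 0 0" --pt "0 0.0013 0.1333 0 0 0" --pt "0 0.0013 0.1387 0 0 0" --pt "0 0.0013 0.1427 0 0 0" --pt "0 0.0013 0.1427 0 0 0" --pt "0 0.0013 0.1427 0 0 0" --pt "0 0.0013 0.1427 0 0 0"

```text
time: 11.17
eef_pos: [0.6458, -0.0454, 0.0545]
tool_rot: [[0.048, 0.999, 0.001], [0.999, -0.048, 0.0], [0.0, 0.001, -1.0]]
wrist_force: [-0.8, 1.0, -0.6]
finger_gap: 0.217
grasp_force: 58.8
```

Scaled: 0.05 cm is 0.0007.

>>> drive_tool --pt "0 0 0.0007 0 0 0" --pt "0 0 0.0007 0 0 0"

```text
time: 11.33
eef_pos: [0.6453, -0.0453, 0.0534]
tool_rot: [[0.048, 0.999, 0.0], [0.999, -0.048, 0.0], [0.0, 0.0, -1.0]]
wrist_force: [0.2, 0.8, 0.6]
finger_gap: 0.216
grasp_force: 58.8
```

>>> drive_tool --pt "0 0 0 0 0 0" --pt "0 0 0 0 0 0" --pt "0 0 0 0 0 0" --pt "0 0 0 0 0 0" --pt "0 0 0 0 0 0" --pt "0 0 0 0 0 0" --fingers 0.7

```text
time: 11.83
eef_pos: [0.645, -0.0453, 0.0528]
tool_rot: [[0.049, 0.999, -0.001], [0.999, -0.049, 0.0], [0.0, -0.001, -1.0]]
wrist_force: [0.7, 0.1, -0.3]
finger_gap: 0.699
grasp_force: 0.0
```

Scaled: -10 cm is -0.1333, -6 cm is -0.08.

>>> drive_tool --pt "0 0 -0.0267 0 0 0" --pt "0 0 -0.08 0 0 0" --pt "0 0 -0.1333 0 0 0" --pt "0 0 -0.1333 0 0 0" --pt "0 0 -0.1333 0 0 0" --fingers 1

```text
time: 12.25
eef_pos: [0.6468, -0.0456, 0.1561]
tool_rot: [[0.049, 0.999, 0.006], [0.999, -0.049, -0.0], [0.0, 0.006, -1.0]]
wrist_force: [-0.7, 0.8, 0.2]
finger_gap: 1.0
grasp_force: 0.0
```

```bash
python3 - <<'E'
from fit import *
go(.4375,-.12,.16,90)
go(.4375,-.12,.16,0)
for c in ['scene','side']:
    d=robot.get_image(c)
    for q,V in (('tall_lipstick',L['tall_lipstick'][0]),('middle_lipstick',L['middle_lipstick'][0])):
      for r in robot.trace(c,q)[:4]:
        m=r['region']; g=d['frame'][m].mean(0)
        if g.max()-g.min()<30:
            p=min(((.645,-.046,.004),(.4375,-.12,0)),key=lambda p:np.hypot(*(np.array(proj(d,[p[0],p[1],.05]))-np.argwhere(m).mean(0)[::-1])))
            print(c,q,round(r['score'],2),fit(d,m,V,p[:2],z0=p[2]))
E
```

```text
t 12.25 at [ 0.6468 -0.0456  0.1561] move [ -8.45 -20.54  -0.52] [  0.3   0.3 -92.8]
t 12.25 at [ 0.6468 -0.0456  0.1561] move [ -8.45 -20.54  -0.52] [ 0.3 -0.  -2.8]
scene tall_lipstick 0.88 (array([ 0.63970157, -0.0511779 ]), np.float64(0.1512837179070523))
scene tall_lipstick 0.7 (array([ 0.4375, -0.12  ]), np.float64(1.0))
scene middle_lipstick 0.56 (array([ 0.43661313, -0.12058229]), np.float64(0.17951668584579972))
side middle_lipstick 0.77 (array([ 0.43723934, -0.11966525]), np.float64(0.07240156745661508))
side middle_lipstick 0.6 (array([ 0.4375, -0.12  ]), np.float64(1.0))
```

Scaled: -20.5 cm is -0.2733, -20 cm is -0.2667, -70 degrees is -0.3889.

>>> drive_tool --pt "-0.0133 -0.04 0 0 0 -0.0389" --pt "-0.0267 -0.08 0 0 0 -0.0778" --pt "-0.04 -0.12 0 0 0 -0.1167" --pt "-0.0533 -0.16 0 0 0 -0.1556" --pt "-0.0667 -0.2 0 0 0 -0.1944" --pt "-0.08 -0.2267 0 0 0 -0.2333" --pt "-0.0933 -0.2533 0 0 0 -0.2722" --pt "-0.1067 -0.2667 0 0 0 -0.3111" --pt "-0.1133 -0.2733 0 0 0 -0.35" --pt "-0.1133 -0.2733 0 0 0 -0.3889"

```text
time: 13.38
eef_pos: [0.4344, -0.1209, 0.1523]
tool_rot: [[-0.924, 0.383, -0.003], [0.383, 0.924, 0.001], [0.003, -0.0, -1.0]]
wrist_force: [-0.1, -0.3, 0.3]
finger_gap: 0.999
grasp_force: 0.0
```

Scaled: -22 degrees is -0.1222.

>>> drive_tool --pt "0 0 0 0 0 -0.0389" --pt "0 0 0 0 0 -0.0778" --pt "0 0 0 0 0 -0.1222" --pt "0 0 0 0 0 -0.1222" --pt "0 0 0 0 0 -0.1222" --pt "0 0 0 0 0 -0.1222" --pt "0 0 0 0 0 -0.1222"

```text
time: 13.97
eef_pos: [0.4361, -0.1203, 0.1527]
tool_rot: [[-1.0, 0.015, -0.001], [0.015, 1.0, 0.001], [0.001, 0.001, -1.0]]
wrist_force: [-0.8, 0.4, -0.3]
finger_gap: 1.002
grasp_force: 0.0
```

```bash
python3 - <<'E'
from fit import *
go(.437,-.1195,.039,90)
for c in ['scene','side']: snap(c,c+'4.png')
a,b=[cv2.imread(f'pics/{c}4.png') for c in('scene','side')]
cv2.imwrite('pics/c4.png',np.hstack([cv2.resize(a[140:290,130:280],(400,400)),cv2.resize(b[100:250,220:370],(400,400))]))
E
```

```text
t 13.97 at [ 0.4361 -0.1203  0.1527] move [-0.1   0.07 11.37] [ 0.  -0.1 -0.9]
```

View pics/c4.png

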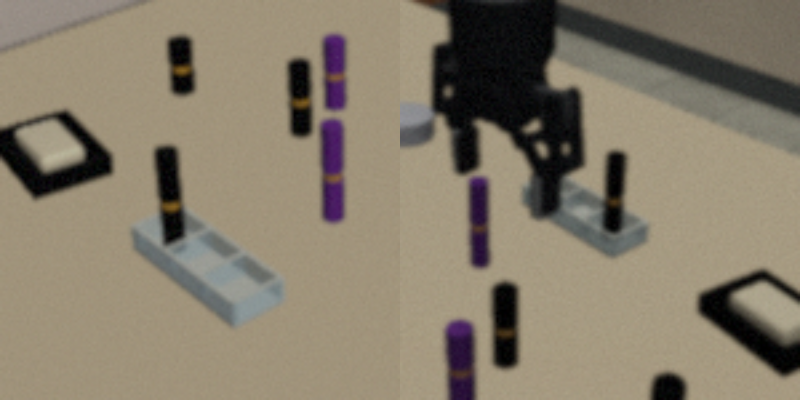

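```bash
python3 - <<'E'
from fit import *
s=robot.read_state();print(s['time'],s['eef_pos'],s['qpos'])
for c in ['scene','side']:
    d=robot.get_image(c); print(c,proj(d,s['eef_pos']),proj(d,[.437,-.12,.04]),d['frame'][60:140,200:260].mean((0,1)))
d=snap('wrist','w5.png')
E
```

```text
14.0667 [ 0.43619252 -0.12028881  0.15284403] [-2.94668992e-01  1.99637425e-01  1.94995735e+00  2.85914391e-04
  9.93034850e-01 -1.85100494e+00]
scene (np.float64(240.43015321545698), np.float64(134.08361991435248)) (np.float64(241.63107356182962), np.float64(175.12282441968483)) [100.18166667  95.05375     84.92625   ]
side (np.float64(258.9248897534721), np.float64(177.22022688056762)) (np.float64(259.5222133352583), np.float64(220.61047365918915)) [82.91395833 70.99104167 56.90666667]
```

View pics/w5.png

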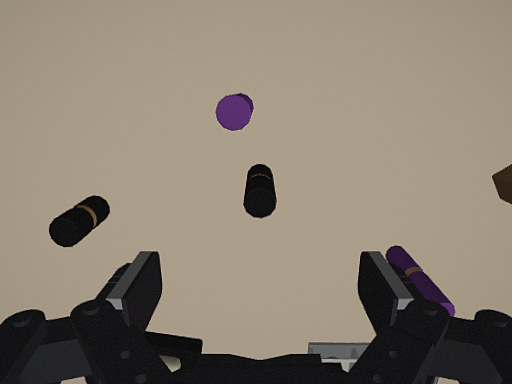

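The wrist view shows the middle black tube at (260,190), centred between the fingers. The purple one at (234,112) is clear. Descending.

Scaled: 11.4 cm is 0.152, 9 cm is 0.12.

>>> drive_tool --pt "-0.0013 0.0013 0.04 0 0 0" --pt "-0.0013 0.0013 0.08 0 0 0" --pt "-0.0013 0.0013 0.12 0 0 0" --pt "-0.0013 0.0013 0.152 0 0 0" --pt "-0.0013 0.0013 0.152 0 0 0" --pt "-0.0013 0.0013 0.152 0 0 0" --pt "-0.0013 0.0013 0.152 0 0 0"

```text
time: 14.8
eef_pos: [0.4382, -0.1196, 0.04]
tool_rot: [[-1.0, 0.014, 0.001], [0.014, 1.0, -0.0], [-0.001, -0.0, -1.0]]
wrist_force: [0.1, 0.5, -0.1]
finger_gap: 1.0
grasp_force: 0.0
```

>>> drive_tool --pt "0 0 0 0 0 0" --pt "0 0 0 0 0 0" --pt "0 0 0 0 0 0" --pt "0 0 0 0 0 0" --pt "0 0 0 0 0 0" --pt "0 0 0 0 0 0" --pt "0 0 0 0 0 0" --pt "0 0 0 0 0 0" --pt "0 0 0 0 0 0" --pt "0 0 0 0 0 0" --fingers 0

```text
time: 15.63
eef_pos: [0.4374, -0.1194, 0.0393]
tool_rot: [[-1.0, 0.014, -0.0], [0.014, 1.0, 0.0], [0.0, 0.0, -1.0]]
wrist_force: [-1.3, 1.2, 5.6]
finger_gap: 0.253
grasp_force: 58.5
```

Scaled: -15 cm is -0.2, -12 cm is -0.16.

>>> drive_tool --pt "0 0 -0.0133 0 0 0" --pt "0 0 -0.0533 0 0 0" --pt "0 0 -0.1067 0 0 0" --pt "0 0 -0.16 0 0 0" --pt "0 0 -0.2 0 0 0" --pt "0 0 -0.2 0 0 0" --pt "0 0 -0.2 0 0 0"

```text
time: 16.22
eef_pos: [0.438, -0.1196, 0.1902]
tool_rot: [[-1.0, 0.014, 0.003], [0.014, 1.0, -0.001], [-0.003, -0.001, -1.0]]
wrist_force: [-0.6, 0.4, -0.8]
finger_gap: 0.251
grasp_force: 58.6
```

```bash
python3 -c "
from h import *
go(.647,0,.188,-2.6)"
```

```text
t 16.22 at [ 0.438  -0.1196  0.1902] move [-20.74  12.24   0.27] [ 0.1  0.1 91.8]
```

Scaled: -20.7 cm is -0.276, 12.2 cm is 0.1627, 70 degrees is 0.3889.

>>> drive_tool --pt "-0.0267 0.0133 0 0 0 0.0389" --pt "-0.0533 0.0267 0 0 0 0.0778" --pt "-0.0933 0.0533 0 0 0 0.1167" --pt "-0.1333 0.08 0 0 0 0.1556" --pt "-0.1733 0.1067 0 0 0 0.1944" --pt "-0.2133 0.1333 0 0 0 0.2333" --pt "-0.24 0.1467 0 0 0 0.2722" --pt "-0.2667 0.16 0 0 0 0.3111" --pt "-0.276 0.1627 0 0 0 0.35" --pt "-0.276 0.1627 0 0 0 0.3889"

```text
time: 17.05
eef_pos: [0.6466, 0.0009, 0.185]
tool_rot: [[-0.325, 0.946, -0.005], [0.946, 0.325, 0.001], [0.002, -0.005, -1.0]]
wrist_force: [-0.5, -0.9, 0.1]
finger_gap: 0.254
grasp_force: 58.7
```

Scaled: 22 degrees is 0.1222.

>>> drive_tool --pt "0 0 0 0 0 0.0389" --pt "0 0 0 0 0 0.0778" --pt "0 0 0 0 0 0.1222" --pt "0 0 0 0 0 0.1222" --pt "0 0 0 0 0 0.1222" --pt "0 0 0 0 0 0.1222" --pt "0 0 0 0 0 0.1222" --pt "0 0 0 0 0 0.1222"

```text
time: 17.72
eef_pos: [0.6458, -0.0002, 0.1885]
tool_rot: [[0.047, 0.999, -0.001], [0.999, -0.047, 0.001], [0.0, -0.001, -1.0]]
wrist_force: [0.1, -0.3, -0.6]
finger_gap: 0.253
grasp_force: 58.7
```

```bash
python3 - <<'E'
from fit import *
go(.647,0,.0439,-2.6)
for c in ['scene','side']:
    d=robot.get_image(c)
    for r in robot.trace(c,'rack')[:1]: print(c,'rack',fit(d,r['region'],*L['rack'],True))
    for r in robot.trace(c,'tall_lipstick')[:4]:
        m=r['region']; g=d['frame'][m].mean(0); cc=np.argwhere(m).mean(0)[::-1]; p=np.array(proj(d,[.645,-.046,.055]))
        if g.max()-g.min()<30: print(c,cc.round(1),p.round(1),fit(d,m,L['tall_lipstick'][0],[.645,-.046],z0=.004))
for c in ['scene','side']: snap(c,c+'6.png')
a,b=[cv2.imread(f'pics/{c}6.png') for c in('scene','side')]
cv2.imwrite('pics/c6.png',np.hstack([cv2.resize(a[120:270,130:280],(400,400)),cv2.resize(b[70:220,220:370],(400,400))]))
E
```

```text
t 17.72 at [ 6.458e-01 -2.000e-04  1.885e-01] move [ 0.02  0.14 14.46] [-0.1 -0.  -0.1]
scene rack (array([ 6.46512819e-01,  2.06217295e-04, -5.40074476e-02]), np.float64(0.10164693772516731))
scene [193.8 212.2] [192.9 212.2] (array([ 0.63700987, -0.05531739]), np.float64(0.18700787401574803))
side rack (array([ 0.64766952, -0.00151669, -0.03805637]), np.float64(0.1504520795660036))
side [249.7 182.4] [300.4 172. ] (array([ 0.645, -0.046]), np.float64(1.0))
side [300. 173.] [300.4 172. ] (array([ 0.65107369, -0.03914378]), np.float64(0.20356981473113422))
```

View pics/c6.png

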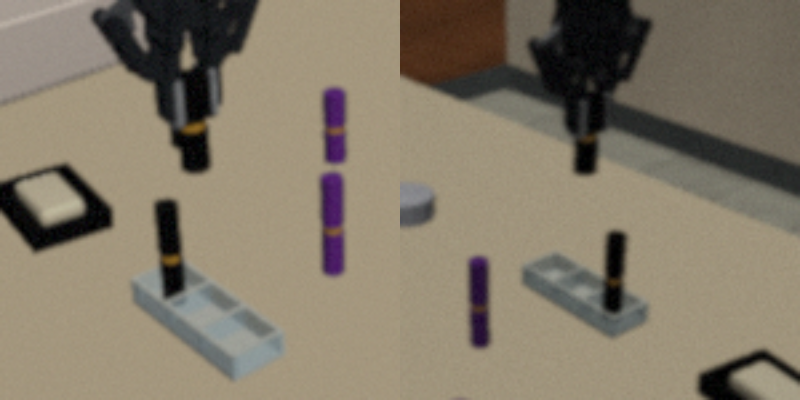

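Tall stands centred in its end compartment, with centroids within 1 px of prediction. The middle one hangs over the centre, so I'll lower it.

Scaled: 14.4 cm is 0.192, 14.2 cm is 0.1893.

>>> drive_tool --pt "0 0.0013 0.04 0 0 0" --pt "0 0.0013 0.08 0 0 0" --pt "0 0.0013 0.12 0 0 0" --pt "0 0.0013 0.1533 0 0 0" --pt "0 0.0013 0.1733 0 0 0" --pt "0 0.0013 0.184 0 0 0" --pt "0 0.0013 0.1893 0 0 0" --pt "0 0.0013 0.192 0 0 0" --pt "0 0.0013 0.192 0 0 0" --pt "0 0.0013 0.192 0 0 0"

```text
time: 18.95
eef_pos: [0.6477, -0.0002, 0.0461]
tool_rot: [[0.049, 0.999, 0.002], [0.999, -0.049, 0.0], [0.0, 0.002, -1.0]]
wrist_force: [0.5, 0.5, 0.3]
finger_gap: 0.256
grasp_force: 58.7
```

Scaled: 0.05 cm is 0.0007.

>>> drive_tool --pt "0 0 0.0007 0 0 0" --pt "0 0 0.0007 0 0 0" --pt "0 0 0.0007 0 0 0"

```text
time: 19.2
eef_pos: [0.6471, -0.0002, 0.045]
tool_rot: [[0.049, 0.999, 0.0], [0.999, -0.049, 0.0], [0.0, 0.0, -1.0]]
wrist_force: [-0.3, 0.2, -0.8]
finger_gap: 0.256
grasp_force: 58.7
```

Scaled: 0.1 cm is 0.0013.

>>> drive_tool --pt "0 0 0.0013 0 0 0" --pt "0 0 0.0013 0 0 0" --pt "0 0 0.0013 0 0 0"

```text
time: 19.45
eef_pos: [0.6468, -0.0002, 0.0434]
tool_rot: [[0.049, 0.999, -0.001], [0.999, -0.049, 0.0], [0.0, -0.001, -1.0]]
wrist_force: [-0.4, 0.8, 0.3]
finger_gap: 0.252
grasp_force: 58.8
```

>>> drive_tool --pt "0 0 0 0 0 0" --pt "0 0 0 0 0 0" --pt "0 0 0 0 0 0" --pt "0 0 0 0 0 0" --pt "0 0 0 0 0 0" --pt "0 0 0 0 0 0" --fingers 0.7

```text
time: 19.95
eef_pos: [0.6468, -0.0002, 0.0433]
tool_rot: [[0.049, 0.999, -0.001], [0.999, -0.049, 0.0], [0.0, -0.001, -1.0]]
wrist_force: [0.5, 1.2, 0.7]
finger_gap: 0.697
grasp_force: 0.0
```

Scaled: -12 cm is -0.16, -10 cm is -0.1333.

>>> drive_tool --pt "0 0 -0.0267 0 0 0" --pt "0 0 -0.08 0 0 0" --pt "0 0 -0.1333 0 0 0" --pt "0 0 -0.16 0 0 0" --pt "0 0 -0.16 0 0 0" --pt "0 0 -0.16 0 0 0" --fingers 1

```text
time: 20.45
eef_pos: [0.6475, -0.0003, 0.1649]
tool_rot: [[0.049, 0.999, 0.002], [0.999, -0.049, 0.0], [0.0, 0.002, -1.0]]
wrist_force: [0.5, 0.4, -0.5]
finger_gap: 1.0
grasp_force: 0.0
```

```bash
python3 -c "
from h import *
go(.465,-.272,.16,-3);go(.465,-.272,.16,-30)"
```

```text
t 20.45 at [ 6.475e-01 -3.000e-04  1.649e-01] move [-28.03 -16.91   0.43] [ 0.1 -0.   0.2]
t 20.45 at [ 6.475e-01 -3.000e-04  1.649e-01] move [-28.03 -16.91   0.43] [ 0.1 -0.1 27.2]
```

Scaled: -28 cm is -0.3733, -16.9 cm is -0.2253.

>>> drive_tool --pt "-0.3733 -0.2253 0.0053 0 0 0" --pt "-0.3733 -0.2253 0.0053 0 0 0" --pt "-0.3733 -0.2253 0.0053 0 0 0" --pt "-0.3733 -0.2253 0.0053 0 0 0" --pt "-0.3733 -0.2253 0.0053 0 0 0" --pt "-0.3733 -0.2253 0.0053 0 0 0" --pt "-0.3733 -0.2253 0.0053 0 0 0" --pt "-0.3733 -0.2253 0.0053 0 0 0" --pt "-0.3733 -0.2253 0.0053 0 0 0" --pt "-0.3733 -0.2253 0.0053 0 0 0"

```text
time: 21.28
eef_pos: [0.4626, -0.2724, 0.1577]
tool_rot: [[0.052, 0.999, -0.004], [0.999, -0.052, 0.003], [0.002, -0.004, -1.0]]
wrist_force: [-0.0, 0.5, -0.5]
finger_gap: 1.0
grasp_force: 0.0
```

>>> drive_tool --pt "0 0 0 0 0 0" --pt "0 0 0 0 0 0"

```text
time: 21.45
eef_pos: [0.4648, -0.2705, 0.1585]
tool_rot: [[0.047, 0.999, -0.002], [0.999, -0.047, 0.002], [0.002, -0.002, -1.0]]
wrist_force: [-0.5, 0.9, 0.7]
finger_gap: 1.003
grasp_force: 0.0
```

```bash
python3 - <<'E'
from fit import *
go(.465,-.272,.029,-3)
for c in ['wrist','scene','side']:
    M=T();d=robot.get_image(c)
    if c=='wrist': wcam(d,M); cv2.imwrite('pics/w7.png',d['frame'][:,:,::-1])
    for r in robot.trace(c,'short_lipstick')[:1]: print(c,fit(d,r['region'],L['short_lipstick'][0],[.465,-.272]))
    for q,p in (('tall_lipstick',[.645,-.046,.055]),('middle_lipstick',[.647,0,.045])):
      for r in robot.trace(c,q)[:4]: print(c,q,np.argwhere(r['region']).mean(0)[::-1].round(1),np.round(proj(d,p),1))
E
```

```text
t 21.45 at [ 0.4648 -0.2705  0.1585] move [-0.17  0.05 12.95] [-0.1 -0.1  0.3]
wrist (array([ 0.46540213, -0.27260996]), np.float64(0.04092219020172916))
wrist middle_lipstick [126.8  14.3] [ 502.5 -197.1]
scene (array([ 0.46576788, -0.26839734]), np.float64(0.14220314735336193))
scene tall_lipstick [253.8 203.7] [192.9 212.2]
scene middle_lipstick [206.9 224.2] [205.6 224.9]
scene middle_lipstick [254.5 166.7] [205.6 224.9]
side (array([ 0.46459108, -0.27291512]), np.float64(0.0869140625))
side tall_lipstick [250.  182.4] [300.4 172. ]
side tall_lipstick [282. 179.] [300.4 172. ]
side middle_lipstick [242.8 236.4] [288.5 168.7]
side middle_lipstick [288.5 168.2] [288.5 168.7]
```

Short is confirmed at (0.465, -0.272), and middle matches its prediction in the rack. Descending to grasp short.

Scaled: 12.9 cm is 0.172, 11.5 cm is 0.1533.

>>> drive_tool --pt "-0.0013 0 0.04 0 0 0" --pt "-0.0013 0 0.08 0 0 0" --pt "-0.0013 0 0.12 0 0 0" --pt "-0.0013 0 0.1533 0 0 0" --pt "-0.0013 0 0.172 0 0 0" --pt "-0.0013 0 0.172 0 0 0" --pt "-0.0013 0 0.172 0 0 0" --pt "-0.0013 0 0.172 0 0 0"

```text
time: 22.72
eef_pos: [0.4652, -0.2732, 0.0314]
tool_rot: [[0.049, 0.999, 0.001], [0.999, -0.049, -0.001], [-0.001, 0.001, -1.0]]
wrist_force: [-0.1, -0.7, -0.4]
finger_gap: 0.999
grasp_force: 0.0
```

>>> drive_tool --pt "0 0 0 0 0 0" --pt "0 0 0 0 0 0" --pt "0 0 0 0 0 0" --pt "0 0 0 0 0 0" --pt "0 0 0 0 0 0" --pt "0 0 0 0 0 0" --pt "0 0 0 0 0 0" --pt "0 0 0 0 0 0" --pt "0 0 0 0 0 0" --pt "0 0 0 0 0 0" --fingers 0

```text
time: 23.55
eef_pos: [0.4646, -0.2728, 0.0309]
tool_rot: [[0.049, 0.999, 0.0], [0.999, -0.049, 0.0], [0.0, 0.0, -1.0]]
wrist_force: [-0.7, -0.1, 5.8]
finger_gap: 0.283
grasp_force: 58.7
```

Scaled: -15 cm is -0.2, -12 cm is -0.16.

>>> drive_tool --pt "0 0 -0.0133 0 0 0" --pt "0 0 -0.0533 0 0 0" --pt "0 0 -0.1067 0 0 0" --pt "0 0 -0.16 0 0 0" --pt "0 0 -0.2 0 0 0" --pt "0 0 -0.2 0 0 0" --pt "0 0 -0.2 0 0 0"

```text
time: 24.13
eef_pos: [0.4652, -0.2732, 0.1826]
tool_rot: [[0.049, 0.999, 0.003], [0.999, -0.049, -0.002], [-0.002, 0.003, -1.0]]
wrist_force: [-0.4, 0.4, -2.1]
finger_gap: 0.287
grasp_force: 59.0
```

```bash
python3 -c "
from h import *
go(.649,.046,.18,-2.6)"
```

```text
t 24.13 at [ 0.4652 -0.2732  0.1826] move [32.77 16.81  0.25] [ 0.2  0.1 -0.2]
```

Scaled: 32.8 cm is 0.4373, 29.5 cm is 0.3933.

>>> drive_tool --pt "0.0267 0.0133 0 0 0 0" --pt "0.0667 0.0333 0 0 0 0" --pt "0.1133 0.0587 0 0 0 0" --pt "0.16 0.0827 0 0 0 0" --pt "0.2067 0.1067 0 0 0 0" --pt "0.2533 0.1307 0 0 0 0" --pt "0.3 0.1547 0 0 0 0" --pt "0.3467 0.1787 0 0 0 0" --pt "0.3933 0.2013 0 0 0 0" --pt "0.4373 0.2253 0 0 0 0"

```text
time: 24.97
eef_pos: [0.6485, 0.0488, 0.1781]
tool_rot: [[0.048, 0.999, -0.005], [0.999, -0.048, 0.0], [0.0, -0.005, -1.0]]
wrist_force: [1.1, -0.6, -0.2]
finger_gap: 0.283
grasp_force: 59.0
```

>>> drive_tool --pt "0 0 0 0 0 0" --pt "0 0 0 0 0 0" --pt "0 0 0 0 0 0" --pt "0 0 0 0 0 0"

```text
time: 25.3
eef_pos: [0.6481, 0.0455, 0.1794]
tool_rot: [[0.05, 0.999, -0.003], [0.999, -0.05, -0.0], [-0.0, -0.003, -1.0]]
wrist_force: [-0.0, 0.7, -0.6]
finger_gap: 0.285
grasp_force: 59.0
```

```bash
python3 - <<'E'
from h import *
go(.649,.046,.0355,-2.6)
for c in ['scene','side']: snap(c,c+'8.png')
a,b=[cv2.imread(f'pics/{c}8.png') for c in('scene','side')]
cv2.imwrite('pics/c8.png',np.hstack([cv2.resize(a[120:270,130:280],(400,400)),cv2.resize(b[70:220,220:370],(400,400))]))
E
```

```text
t 25.3 at [0.6481 0.0455 0.1794] move [ 0.06  0.14 14.39] [-0.2  0.  -0.2]
```

View pics/c8.png

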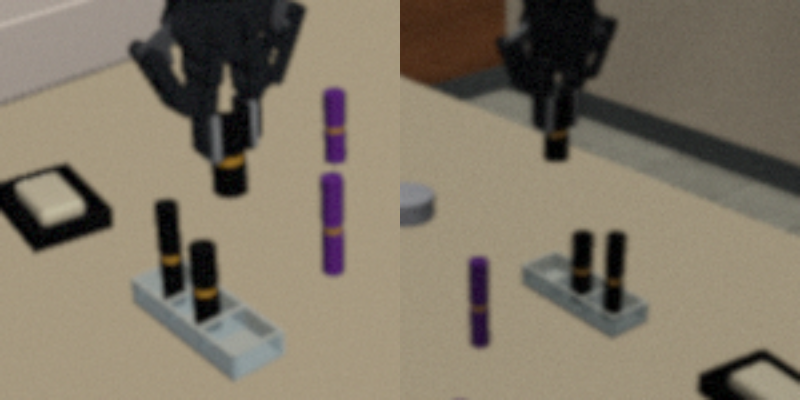

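Tall and middle stand in place and short is above its compartment. Lowering it.

Scaled: 14.3 cm is 0.1907, 14.2 cm is 0.1893.

>>> drive_tool --pt "0 0.0013 0.04 0 0 0" --pt "0 0.0013 0.08 0 0 0" --pt "0 0.0013 0.12 0 0 0" --pt "0 0.0013 0.1533 0 0 0" --pt "0 0.0013 0.1733 0 0 0" --pt "0 0.0013 0.184 0 0 0" --pt "0 0.0013 0.1893 0 0 0" --pt "0 0.0013 0.1907 0 0 0" --pt "0 0.0013 0.1907 0 0 0" --pt "0 0.0013 0.1907 0 0 0"

```text
time: 26.23
eef_pos: [0.651, 0.0466, 0.0388]
tool_rot: [[0.049, 0.999, 0.002], [0.999, -0.049, 0.001], [0.001, 0.002, -1.0]]
wrist_force: [0.4, 0.1, 0.3]
finger_gap: 0.284
grasp_force: 59.0
```

>>> drive_tool --pt "0 0 0 0 0 0" --pt "0 0 0 0 0 0" --pt "0 0 0 0 0 0"

```text
time: 26.48
eef_pos: [0.6504, 0.0468, 0.038]
tool_rot: [[0.048, 0.999, 0.0], [0.999, -0.048, 0.001], [0.001, 0.0, -1.0]]
wrist_force: [-0.6, 1.0, 0.3]
finger_gap: 0.278
grasp_force: 59.0
```

Scaled: 0.28 cm is 0.0037, 0.2 cm is 0.0027.

>>> drive_tool --pt "0 -0.0013 0.0027 0 0 0" --pt "0 -0.0013 0.0037 0 0 0" --pt "0 -0.0013 0.0037 0 0 0" --pt "0 -0.0013 0.0037 0 0 0" --pt "0 -0.0013 0.0037 0 0 0"

```text
time: 26.9
eef_pos: [0.649, 0.0468, 0.035]
tool_rot: [[0.049, 0.999, -0.001], [0.999, -0.049, 0.001], [0.001, -0.001, -1.0]]
wrist_force: [-0.7, -0.0, 5.4]
finger_gap: 0.282
grasp_force: 59.7
```

Contact felt (5 N). Releasing and retreating.

>>> drive_tool --pt "0 0 0 0 0 0" --pt "0 0 0 0 0 0" --pt "0 0 0 0 0 0" --pt "0 0 0 0 0 0" --pt "0 0 0 0 0 0" --pt "0 0 0 0 0 0" --fingers 0.7

```text
time: 27.4
eef_pos: [0.649, 0.0467, 0.0344]
tool_rot: [[0.049, 0.999, -0.001], [0.999, -0.049, 0.0], [0.0, -0.001, -1.0]]
wrist_force: [1.2, -1.5, -0.0]
finger_gap: 0.704
grasp_force: 0.0
```

>>> drive_tool --pt "0 0 -0.0267 0 0 0" --pt "0 0 -0.08 0 0 0" --pt "0 0 -0.1333 0 0 0" --pt "0 0 -0.1867 0 0 0" --pt "0 0 -0.24 0 0 0" --pt "0 0 -0.2667 0 0 0" --pt "0 0 -0.2667 0 0 0" --pt "0 0 -0.2667 0 0 0"

```text
time: 28.07
eef_pos: [0.6496, 0.0467, 0.236]
tool_rot: [[0.049, 0.999, 0.002], [0.999, -0.049, 0.001], [0.001, 0.002, -1.0]]
wrist_force: [-0.4, -0.3, -0.8]
finger_gap: 0.698
grasp_force: 0.0
```

```bash
python3 - <<'E'
from h import *
for c in ['scene','side']:
    d=snap(c,c+'9.png')
    for q,p in (('tall_lipstick',[.645,-.046,.051]),('middle_lipstick',[.647,0,.042]),('short_lipstick',[.649,.046,.033])):
      for r in robot.trace(c,q)[:3]: print(c,q,np.argwhere(r['region']).mean(0)[::-1].round(1),np.round(proj(d,p),1))
a,b=[cv2.imread(f'pics/{c}9.png') for c in('scene','side')]
cv2.imwrite('pics/c9.png',np.hstack([cv2.resize(a[140:290,130:280],(400,400)),cv2.resize(b[100:250,220:370],(400,400))]))
E
```

```text
scene tall_lipstick [193.4 210.5] [193.1 213.8]
scene tall_lipstick [253.4 202.6] [193.1 213.8]
scene middle_lipstick [254.7 166.4] [205.7 226.1]
scene middle_lipstick [206.6 224.5] [205.7 226.1]
scene short_lipstick [219.4 237.5] [219.  239.2]
side tall_lipstick [249.7 181.9] [300.3 173.3]
side tall_lipstick [300.  172.1] [300.3 173.3]
side middle_lipstick [288.4 167.1] [288.5 169.7]
side short_lipstick [277.5 164.4] [277.5 166.3]
side short_lipstick [300.3 171.9] [277.5 166.3]
```

View pics/c9.png

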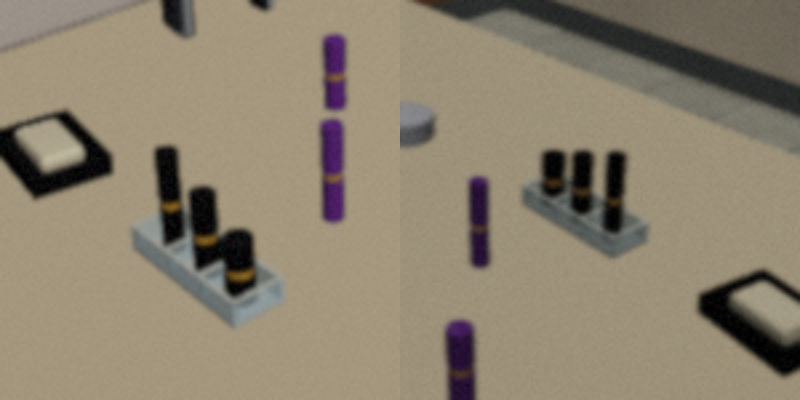

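All three stand upright in the right order, with the tall one next to the soap dish. Handing in.

```bash
python3 -c "
from h import *
print(robot.sign_off())"
```

```text
the job is handed in; nothing more can be done
None
```

I stood the three black lipsticks upright in the rack, tallest nearest the soap dish, middle in the centre and shortest at the other end, and handed the job in at about 28 s; the hand-in returned no verdict.

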